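Third hand at the glass bench: press the rod rest against the sprung fence

ROBOT

A 6-joint arm with a two-finger parallel gripper is mounted at the origin on the work surface. World frame = base frame: x ahead of the robot, y to its left, z up, the work surface at z = 0. Lengths are in m, angles in rad, forces in N, time in s.
With the tool pointing down it reaches from about 0.275 to 0.75 m from the base axis. Payload 10.2 kg.
Tool frame: the origin (TCP) lies midway between the tips of the shut fingers; the grasp point (between the pads) lies 19 mm behind it (env.hold_point_z is the distance from the TCP to the grasp point, in m); x points along the fingers, z is the direction in which the jaws open and shut, and the axes are right-handed (so a half turn about x gives the same grasp; the last joint's range is limited). The gripper opens to 85 mm and grips with 20 to 120 N. Pads are 22 mm wide; open, the fingers measure 114 mm over their backs; the gripper's body (76 mm by 85 mm) begins 54 mm behind the grasp point. The pads swing forward as they close: fully open they stand 13 mm farther back than shut.
Start: joints at [0.95, 0.313, 1.498, -0, 1.331, -0.223], TCP at [0.203, 0.484, 0.194] pointing down, gripper open.
Joint ranges: [-2.94, 2.94], [-0.97, 2.17], [0.19, 2.56], [-1.23, 4.37], [0.02, 3.11], [-2.88, 2.88]. Speed limits (rad/s): [2.39, 2.39, 3.01, 3.14, 3.14, 3.14].

INTERFACE

Orientations are given as a unit quaternion [x, y, z, w].
In Python, from bench import env, kinematics, monitor, eyes, job gives the robot as it stands. The module is installed in compiled form; this text tells all that it offers. Calls block until the motion is done:
- env.reach(position, orientation): joint-space move of the TCP to a pose.
- env.movel(position, velocity=0.15, frame=None, guard=None): straight line of the TCP; frame=None keeps the orientation; velocity is the mean speed in m/s. With guard (N) it stops when the force on the tool has changed by that much, and returns True; else False.
- env.set_joints(angles): joint-space move.
- env.release() and env.close_gripper(effort=None): open the fingers fully, or close them until they stop; effort is the grip in N (None keeps the last).
- env.hold(seconds).
- kinematics.ik(position, orientation): joint angles nearest the present ones, or None.
- monitor.sense(): the state.
- eyes.grab_frame(name): name is "side" or "top"; returns a dict with "frame" (480x640x3 uint8, red, green, blue), "mtx" (3x3 intrinsics, pixels), "view" (4x4, takes a point from world to camera coordinates). Camera axes: x right, y down, z forward; pixel columns grow to the right and rows downward; lengths in m; the calibration is good to about 2 mm. A picture is of the moment at which its call begins. There is no depth.
A pose or a line that the arm cannot do raises env.MotionError and nothing moves.
- job.hand_in(): hands the job in, once; it reports no verdict.
The state is a dict: "clock": time; "joints": joint angles; "qvel": joint speeds; "joint_efforts": joint torques, N m; "position": TCP position; "ee_rot": TCP orientation; "contact_force": force on the tool from outside, world axes, zero at the start; "ft_torque": the same for the moment, N m; "finger_gap": opening from 0.0 (shut) to 1.0 (fully open).
Only numpy, scipy, OpenCV 4.12 (cv2) and the standard library are available. Lean on these libraries where they do the work, as an engineer would, in place of code of your own. Each camera call takes 0.05 s, during which the arm holds its last target. There are 200 camera calls.

TASK

Take the white-painted rod-rest comb and stand it on the floor of the screwing jig, between the two guide strips, with the flat face of its notched panel square against the aluminium fence. Push it against the sprung fence until the black pointer stands in the green zone (never in the red), and finish like that, still holding the comb and pressing steadily, so that a colleague can drive the screws. Leave the dark comb and everything else on the bench where it is.

Things in the scene. Friction and masses are not known exactly. Their poses are not given: they have to be found in the camera images.
- comb: White-painted rod rest, 0.12 kg, T in plan, upright. Rib to grip: 20 mm (x) by 45 (y) by 60 high. Notched panel 110 (x) by 12 (y) by 60 high (four notches 10 wide, 12 deep on top) closes the rib's +y end. Origin: centre of the rib's underside; rib from y = -22.5 to 22.5 mm, panel 22.5 to 34.5. z up, x along the panel, +y from rib to panel; the flat face for the fence is at y = +34.5 mm.
- jig: Fixed screwing jig: plywood base 210 mm (x) by 240 (y) by 12 thick (floor 12 mm above the bench). Origin: centre of its underside; z up, +y the pressing direction. Two guide strips along y, y = -65 to 55 mm, 14 mm above the floor, inner faces at x = -62 and 62 mm. Steel block 50 mm high behind the fence at y = 97 to 115. Gauge strip at x = 90, towards +y: white, green, white, red.
- fence_face (a point): Foot of the fence's pressing face, mid-width, at floor level, moving with the fence; jig's axes. At rest at x = 0, y = 20, z = 12 mm in the jig's frame. The fence: aluminium plate 118 mm wide (x), 12 thick (on the +y side of the face), from 2 to 54 mm above the floor, two dark screw holes, on spring rods; a black pointer at its +x end moves over the gauge strip.
- fence (a joint): How far the sprung fence has been pushed back along the jig's +y, in m: 0 at rest, hard stop at 0.032. The spring gives 700 N per m from zero (7 N at 10 mm, 12.6 N at 18 mm). The pointer stands in the green zone from 0.010 to 0.018 and in the red beyond 0.022.
- dark_comb: Finished rod rest of dark wood, same shape, size and frame as the white one; to be left alone.
- bead_tray: Black open tray of glass beads, 110 by 170 by 28 mm, origin under its centre; leave alone.
- tumbler: Green glass tumbler, 72 mm across and 100 mm high, origin under its centre; leave alone.
- spool: Spool of copper, 60 mm across and 50 mm high, origin under its centre; leave alone.
- bottle: Clear bottle with a blue cap, 64 mm across and 190 mm high, origin under its centre; leave alone.
- screwdriver: The colleague's screwdriver, lying flat, about 200 mm long along its own x; leave alone.
- pliers: Pliers with red grips lying flat, 190 mm long along their own x, 12 mm high; leave alone.
Not all that is in view belongs to the job. There is more than one size of the comb; the job needs the middle-sized.

How it is judged:
At the end, for the whole second after the job is handed in: For the last second the robot holds the white comb on the jig floor (within 6 mm), upright and square (0.07 rad), centred between the guides (9 mm), its panel face on the fence, pressing with a steady 4.5 to 17 N, the fence pushed back 8 to 20 mm (green zone plus 2 mm either side) (value of joint fence between 0.008 and 0.02 m and contact force between comb and fence between 4.5 and 17 N and contact force between the fingers and comb above 2 N and x of comb in the frame of fence_face between -0.009 and 0.009 m and y of comb in the frame of fence_face between -0.04 and -0.03 m and z of comb in the frame of fence_face below 0.006 m and angle between the y axis of comb and the y axis of fence_face, either way round below 0.07 rad and angle between comb's own z axis and vertical below 0.07 rad and linear speed of comb below 0.02 m/s and velocity of joint fence below 0.01 m/s); the arm keeps its last pose, push and grip.
It fails at once if the fence pointer is pushed well into the red (fence past 26 mm) (value of joint fence above 0.026 m).
It fails at once if the dark comb is shifted by more than 30 mm or tipped (distance of dark_comb from where it was at the start of the episode above 0.03 m or angle between dark_comb's own z axis and vertical above 0.4 rad).
It fails at once if another thing on the bench is shifted by more than 30 mm (distance of any of bead_tray, tumbler, spool, bottle, screwdriver, pliers from where it was at the start of the episode above 0.03 m).
It fails at once if the tumbler, bottle or spool is tipped over (angle between any of tumbler, bottle, spool's own z axis and vertical above 0.4 rad).
It also fails if it takes over 38 s, if anything falls off the work surface, if the arm or the gripper's body presses on something with over 40 N, if the wrist force passes 120 N, or if a joint passes its speed limit or range.

## Working session

There is one attempt and no reset: what is moved stays moved. The work goes in short steps, each a Python script; the robot and the scene stay as the last script left them, time stands still between calls to the robot, and variables do not carry over. Pictures are saved under pics/ and viewed, about 8 in all and at most 12, crops included, and the job is handed in when it is done.

```bash
mkdir -p pics; cat > h.py <<'E'
import numpy as np, cv2
from bench import env, kinematics, monitor, eyes, job
def grab(n,save=None):
    d=eyes.grab_frame(n)
    if save: cv2.imwrite('pics/'+save,cv2.cvtColor(d['frame'],cv2.COLOR_RGB2BGR))
    return d
def ray(d,px,z):
    K=np.array(d['mtx']);V=np.array(d['view'])
    r=V[:3,:3].T@np.linalg.solve(K,[px[0],px[1],1.]);c=-V[:3,:3].T@V[:3,3]
    return c+r*(z-c[2])/r[2]
def proj(d,p):
    q=np.array(d['mtx'])@(np.array(d['view'])@np.r_[p,1])[:3]
    return q[:2]/q[2]
E
python3 - <<'E'
from h import *
for n in ('top','side'):
    d=grab(n,n+'1.png'); V=np.array(d['view']); print(n,-V[:3,:3].T@V[:3,3]); print(V[:3,:3].round(3))
s=monitor.sense(); print(s['clock'],s['ee_rot'],env.hold_point_z)
E
```

```text
top [0.36765682 0.00678461 1.19801612]
[[ 0.001 -1.     0.01 ]
 [-0.989 -0.002 -0.146]
 [ 0.146 -0.01  -0.989]]
side [-0.19171752 -0.90972788  1.46900829]
[[ 0.779 -0.627  0.008]
 [-0.484 -0.609 -0.628]
 [ 0.399  0.485 -0.778]]
0.1 [-0.39148768  0.58933768  0.39118358  0.58855238] 0.0187
```

View pics/top1.png

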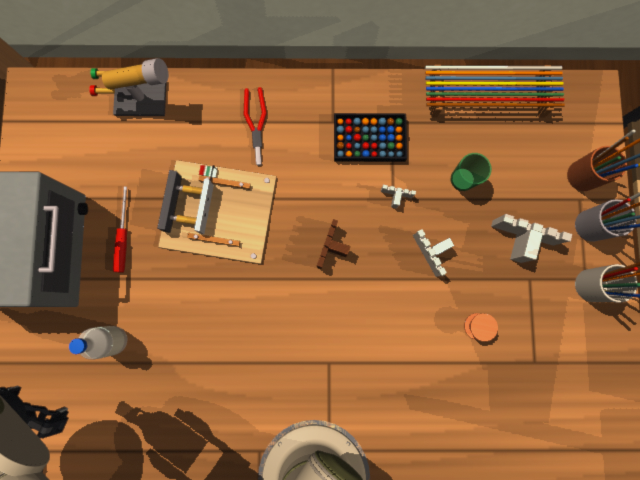

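View pics/side1.png

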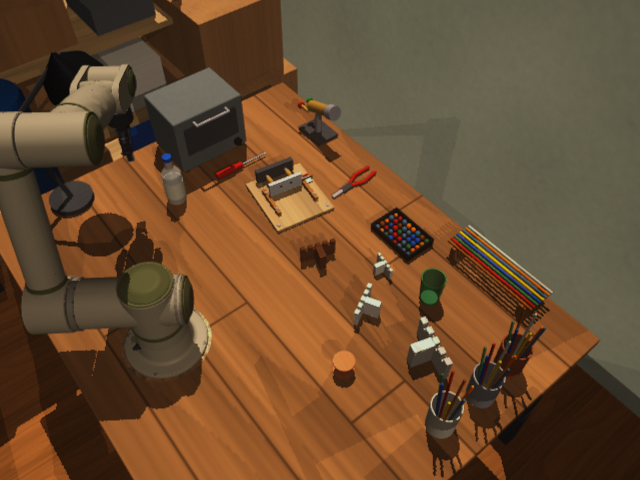

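Top view: jig around (217,212), pressing direction to the left in the image. White combs at (400,195), (435,253) and (535,238); the middle-sized one should be the one at (435,253). Dark comb (333,245). I'll enlarge the comb and jig for detail.

```bash
python3 - <<'E'
import cv2,numpy as np
im=cv2.imread('pics/top1.png')
a=cv2.resize(im[220:285,405:465],None,fx=6,fy=6,interpolation=cv2.INTER_CUBIC)
b=cv2.resize(im[150:270,150:285],None,fx=3,fy=3,interpolation=cv2.INTER_CUBIC)
c=np.zeros((400,780,3),np.uint8); c[:390,:360]=a; c[:360,370:775]=b
cv2.imwrite('pics/crop1.png',c)
E
```

```text
(no output)
```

View pics/crop1.png

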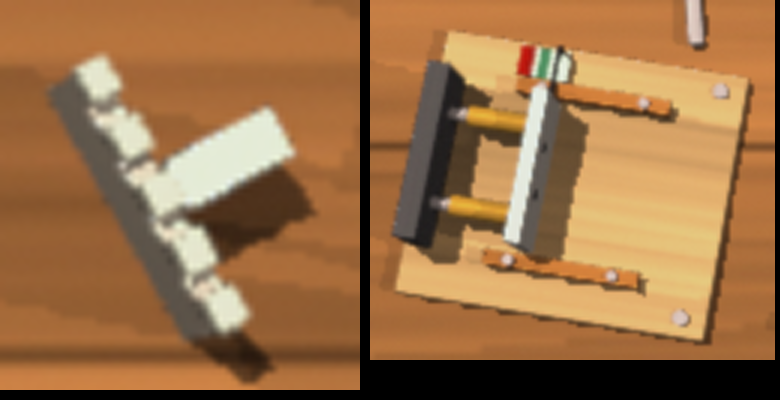

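Crop: comb top face corners at about (75,72), (105,55), (248,318), (218,333), rib end at (270,107)-(296,152). Plywood corners at about (447,30), (748,78), (705,343), (397,290). The fence face is on the right, so the pressing direction is to the left.

```bash
python3 - <<'E'
from h import *
d=grab('top'); im=d['frame']
hsv=cv2.cvtColor(im,cv2.COLOR_RGB2HSV)
def c1(p): return (p[0]+.5)/6-.5+405,(p[1]+.5)/6-.5+220
def c2(p): return (p[0]-370+.5)/3-.5+150,(p[1]+.5)/3-.5+150
C=[ray(d,c1(p),.06) for p in [(75,72),(105,55),(248,318),(218,333),(270,107),(296,152)]]
L=np.linalg.norm
print('panel len',L(C[0]-C[3]),L(C[1]-C[2]),'thick',L(C[0]-C[1]),L(C[2]-C[3]),'ribw',L(C[4]-C[5]))
x=(C[0]-C[3])+(C[1]-C[2]); x/=L(x); face=(C[0]+C[3])/2; end=(C[4]+C[5])/2
print('dir x',x,'angle of y', np.degrees(np.arctan2(*(face-end)[[1,0]])),'xang',np.degrees(np.arctan2(x[1],x[0])),'len',L(face-end),'face',face,'end',end)
# mask minarearect for ribs+panel
m=((hsv[...,1]<50)&(hsv[...,2]>175)).astype(np.uint8); mm=np.zeros_like(m); mm[225:280,408:460]=m[225:280,408:460]
v,u=np.nonzero(mm); P=np.array([ray(d,(a,b),.06)[:2] for a,b in zip(u,v)])
print(len(P),'mask centroid',P.mean(0))
xx=x[:2]; yy=np.array([-xx[1],xx[0]]); yy*=np.sign(yy@(face-end)[:2]); 
for a in (xx,yy): q=P@a; print(np.percentile(q,[0.5,99.5]))
print('clicks in same', [ (p[:2]@xx).round(4) for p in C],[ (p[:2]@yy).round(4) for p in C])
B=[ray(d,c2(p),.012) for p in [(447,30),(748,78),(705,343),(397,290)]]
print('jig sides',[L(B[i]-B[(i+1)%4]) for i in range(4)],'centre',np.mean(B,0))
y=(B[0]-B[1])+(B[3]-B[2]); print('jig y ang',np.degrees(np.arctan2(y[1],y[0])))
xj=(B[0]-B[3])+(B[1]-B[2]); print('jig x ang',np.degrees(np.arctan2(xj[1],xj[0])))
F=[ray(d,c2(p),.066) for p in [(552,88),(522,247)]]; print('fence top face edge?',F,L(F[0]-F[1]))
# dark things
for n,p,z in [('bottle',(85,343),.19),('tumbler',(472,170),.05),('spool',(482,327),.05),('dark',(333,245),.06),('tray',(370,138),.02),('small',(400,195),.04)]: print(n,ray(d,p,z).round(3))
E
```

```text
panel len 0.10860283475376596 0.10934608474431008 thick 0.013012613116794287 0.012492825747639203 ribw 0.019028810995929773
dir x [0.88986779 0.45621851 0.        ] angle of y 117.56556113681162 xang 27.143362486726772 len 0.058204363018914206 face [ 0.48771827 -0.25548715  0.06      ] end [ 0.51465311 -0.30708426  0.06      ]
378 mask centroid [ 0.49657315 -0.27238728]
[0.26487145 0.37106794]
[-0.5065698  -0.44859302]
clicks in same [np.float64(0.3717), np.float64(0.3723), np.float64(0.2629), np.float64(0.2631), np.float64(0.3274), np.float64(0.3084)] [np.float64(-0.4497), np.float64(-0.4627), np.float64(-0.4625), np.float64(-0.45), np.float64(-0.5079), np.float64(-0.5082)]
jig sides [np.float64(0.23957649639365508), np.float64(0.21003731697212233), np.float64(0.23958988144779203), np.float64(0.20766045446828732)] centre [0.59076998 0.22182627 0.012     ]
jig y ang 80.60472953496992
jig x ang -8.300340894192065
fence top face edge? [array([0.65300318, 0.23068531, 0.066     ]), array([0.5331535 , 0.24905387, 0.066     ])] 0.12124913114125781
bottle [0.302 0.434 0.19 ]
tumbler [ 0.68  -0.362  0.05 ]
spool [ 0.327 -0.369  0.05 ]
dark [ 0.506 -0.043  0.06 ]
tray [ 0.765 -0.134  0.02 ]
small [ 0.623 -0.198  0.04 ]
```

```bash
cat >> h.py <<'E'
from scipy.spatial.transform import Rotation as Rn
def quat(a):  # tool down, jaws along heading a (deg)
    a=np.radians(a);X=np.array([0,0,-1.]);Z=np.array([np.cos(a),np.sin(a),0])
    return Rn.from_matrix(np.c_[X,np.cross(Z,X),Z]).as_quat()
u=lambda a:np.array([np.cos(np.radians(a)),np.sin(np.radians(a)),0])
CO=np.array([.504,-.2866,0]); CA=27.3      # comb origin, x heading
JO=np.array([.5908,.2218,0]); JA=-8.7      # jig
jig=lambda x,y,z: JO+x*u(JA)+y*u(JA+90)+[0,0,z]
G=-.004                                    # grasp y in comb frame
E
python3 - <<'E'
from h import *
gp=CO+G*u(CA+90)
for off in (0,180):
    a=kinematics.ik(gp+[0,0,.02],quat(CA+off)); b=kinematics.ik(jig(0,-.0345+G,.034),quat(JA+off)); print(off,a,b)
off=0 if (a is None or True) and abs((kinematics.ik(gp+[0,0,.02],quat(CA)) or [9]*6)[5] if not isinstance(kinematics.ik(gp+[0,0,.02],quat(CA)),np.ndarray) else kinematics.ik(gp+[0,0,.02],quat(CA))[5])<2 else 180
print('off',off)
env.reach(gp+[0,0,.16],quat(CA+off))
d=grab('side'); e=grab('top')
s=monitor.sense();print(s['clock'],s['position'])
a=cv2.resize(d['frame'][220:380,290:450],(390,390)); b=cv2.resize(e['frame'][190:320,370:500],(390,390))
cv2.imwrite('pics/over.png',cv2.cvtColor(np.hstack([a,b]),cv2.COLOR_RGB2BGR))
E
```

```text
0 [-7.21575114e-01  6.23729053e-01  1.51108640e+00 -4.44089210e-16
  1.00677720e+00 -1.19805000e+00] [ 1.13513914e-01  6.61614951e-01  1.39920481e+00 -4.44089210e-16
  1.08077289e+00  2.65357559e-01]
180 [-7.21575114e-01  6.23729053e-01  1.51108640e+00 -4.44089210e-16
  1.00677720e+00  1.94354265e+00] [ 1.13513914e-01  6.61614951e-01  1.39920481e+00 -4.44089210e-16
  1.08077289e+00 -2.87623509e+00]
off 0
3.175 [ 0.50609405 -0.28964685  0.16007582]
```

View pics/over.png

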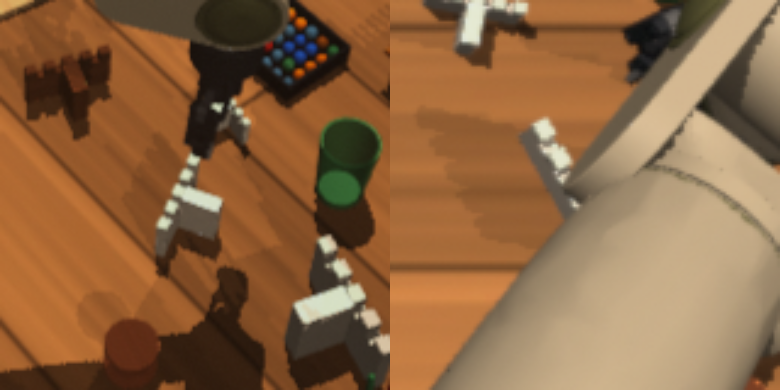

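Side view (left): the gripper hangs above the middle comb, whose rib top is at about (200,195) in the crop. Nothing is in the way, so I'll descend and grasp.

```bash
python3 - <<'E'
from h import *
gp=CO+G*u(CA+90)
print('hit',env.movel(gp+[0,0,.02],velocity=.1,guard=6))
env.close_gripper(60); s=monitor.sense(); print(s['clock'],s['position'],s['finger_gap'],s['contact_force'])
env.movel(gp+[0,0,.15],velocity=.15)
p=jig(0,-.0345+G,.13)
env.reach(p,quat(JA))
s=monitor.sense(); print(s['clock'],s['position'],s['finger_gap'],s['contact_force'])
d=grab('side'); e=grab('top')
a=cv2.resize(d['frame'][110:240,220:350],(390,390)); b=cv2.resize(e['frame'][150:280,150:280],(390,390))
cv2.imwrite('pics/carry.png',cv2.cvtColor(np.hstack([a,b]),cv2.COLOR_RGB2BGR))
E
```

```text
hit False
5.375 [ 0.50600795 -0.29030309  0.02032018] 0.20110806731667533 [-1.17340467  0.22742453  3.39642184]
8.1417 [0.58521408 0.18289045 0.12992478] 0.19928925212905763 [ 1.36171197  0.33507438 -0.83684768]
```

View pics/carry.png

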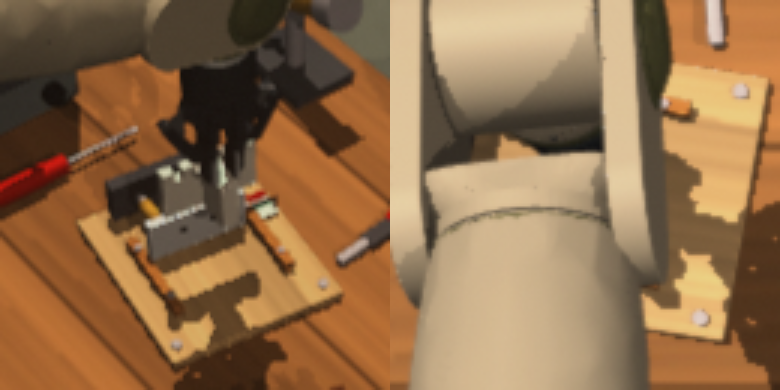

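The comb is held upright over the jig floor, panel towards the fence and in front of it. I'll lower it, touch the floor, then check before pushing.

```bash
python3 - <<'E'
from h import *
y0=-.0345+G
print(env.movel(jig(0,y0,.04),velocity=.12,guard=8))
s=monitor.sense(); print(s['position'],s['contact_force'])
print(env.movel(jig(0,y0,.0305),velocity=.02,guard=3))
s=monitor.sense(); print(s['clock'],s['position'],s['finger_gap'],s['contact_force'])
d=grab('side'); e=grab('top')
a=cv2.resize(d['frame'][140:240,230:350],(780,650))[:600]
cv2.imwrite('pics/down.png',cv2.cvtColor(a,cv2.COLOR_RGB2BGR))
E
```

```text
False
[0.58554251 0.18379776 0.04087677] [-0.12150773 -1.02950998 -1.41499935]
True
9.5583 [0.58506952 0.18358405 0.03234555] 0.19772947605659622 [ 0.31819909 -0.26430267  2.59347343]
```

View pics/down.png

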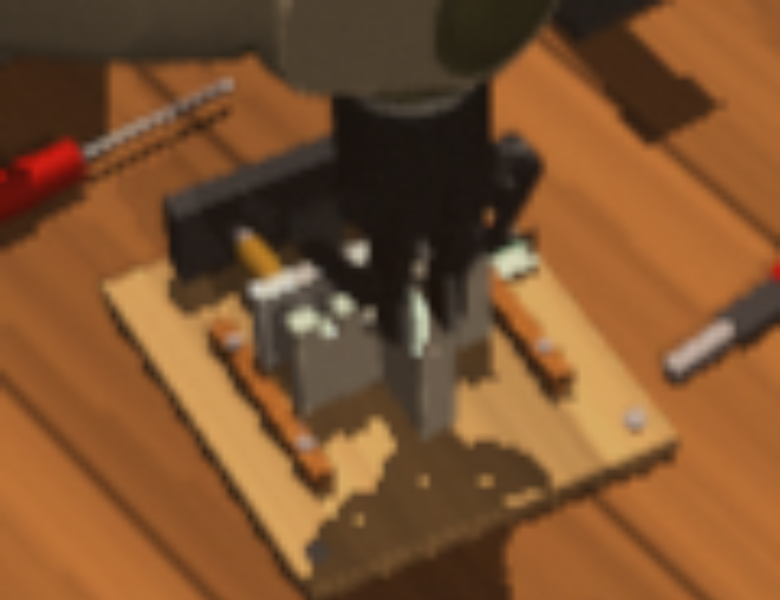

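The comb stands on the floor between the strips, about 20 mm short of the fence, and touchdown was at the expected height. Now I'll push in steps, logging the force.

```bash
python3 - <<'E'
from h import *
y0=-.0345+G; yv=u(JA+90); xv=u(JA)
def st():
    for _ in range(1): env.hold(.15)
    f=[];p=[]
    for _ in range(3): env.hold(.03); s=monitor.sense(); f.append(s['contact_force']); p.append(s['position'])
    f=np.mean(f,0); p=np.mean(p,0); return s['clock'],(p-JO)@yv-y0,(p-JO)@xv,p[2],f@yv,f@xv,f[2]
print(np.round(st(),4))
for a in (.012,.020,.024,.028,.031):
    h=env.movel(jig(0,y0+a,.0322),velocity=.04,guard=9)
    r=st(); print(a,h,np.round(r,4))
    if h or r[4]<-9: break
d=grab('side','push.png'); grab('top')
a=cv2.resize(d['frame'][140:240,230:350],(780,650),interpolation=cv2.INTER_CUBIC)[:600]
cv2.imwrite('pics/pushc.png',cv2.cvtColor(a,cv2.COLOR_RGB2BGR))
E
```

```text
[ 9.9083e+00 -1.0000e-04  1.0000e-04  3.2300e-02 -4.3200e-01  1.2763e+00
  5.7842e+00]
0.012 False [10.6167  0.0123  0.      0.0323  1.9469  0.2962  5.2402]
0.02 False [ 1.12167e+01  1.99000e-02  1.00000e-04  3.23000e-02 -9.57000e-02
  4.71000e-01  5.75930e+00]
0.024 False [ 1.17167e+01  2.33000e-02  1.00000e-04  3.23000e-02 -3.01750e+00
 -2.51900e-01  5.71270e+00]
0.028 False [12.2167  0.0265  0.      0.0323 -7.0209 -0.8983  7.6839]
0.031 False [12.7167  0.029   0.      0.0323 -9.0531 -0.9825  8.271 ]
```

View pics/pushc.png

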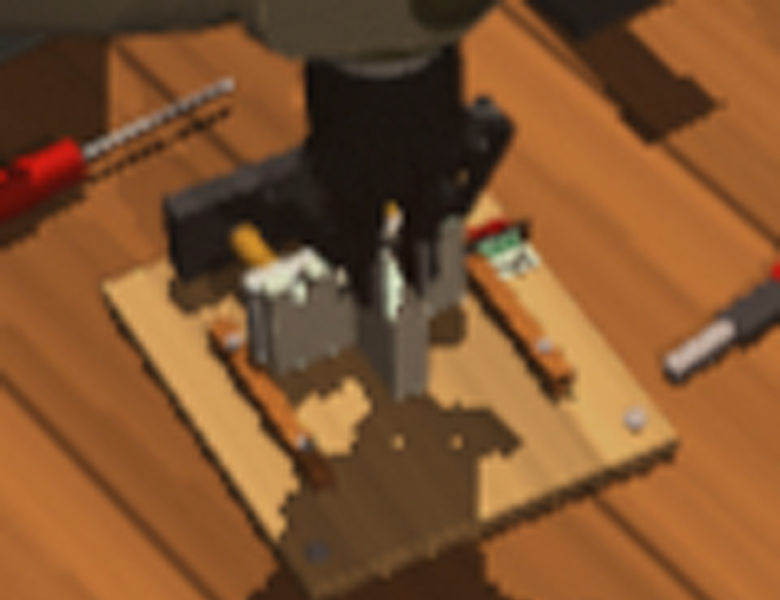

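The pointer is unclear at this size. Force and position both suggest about 9-11 mm of travel. I'll advance slightly, then measure the gauge directly with a side-by-side view against the rest position.

```bash
python3 - <<'E'
from h import *
y0=-.0345+G; yv=u(JA+90); xv=u(JA)
h=env.movel(jig(0,y0+.0335,.0327),velocity=.03,guard=9); env.hold(.4)
s=monitor.sense(); p=s['position'];f=s['contact_force']; print(h,s['clock'],(p-JO)@yv-y0,p[2],f@yv,f@xv,f[2],s['finger_gap'])
d=grab('side','push2.png'); im=cv2.cvtColor(d['frame'],cv2.COLOR_RGB2BGR)
r=cv2.imread('pics/side1.png'); x0,y1=290,165
crop=lambda i:cv2.resize(i[y1:y1+28,x0:x0+28],(390,390),interpolation=cv2.INTER_NEAREST)
cv2.imwrite('pics/gauge.png',np.hstack([crop(r),crop(im)]))
k=390/28
for dd in (0,.01,.014,.018,.022): q=proj(d,jig(.09,.026+dd,.03)); print('pointer axis',dd,((q-[x0,y1]+.5)*k).round(0), 'fence+x top corner',((proj(d,jig(.059,.02+dd,.066))-[x0,y1]+.5)*k).round(0),'left-x top',proj(d,jig(-.059,.032+dd,.066)).round(1))
E
```

```text
False 13.4667 0.03128838755509546 0.03244287559002842 -9.629391055715834 -0.9607253290623841 6.479661878293671 0.19399630715643154
pointer axis 0 [273. 174.] fence+x top corner [170. 128.] left-x top [268.2 184.1]
pointer axis 0.01 [253. 149.] fence+x top corner [150. 102.] left-x top [266.8 182.2]
pointer axis 0.014 [245. 139.] fence+x top corner [142.  92.] left-x top [266.2 181.5]
pointer axis 0.018 [237. 129.] fence+x top corner [133.  82.] left-x top [265.7 180.7]
pointer axis 0.022 [229. 119.] fence+x top corner [125.  71.] left-x top [265.1 179.9]
```

View pics/gauge.png

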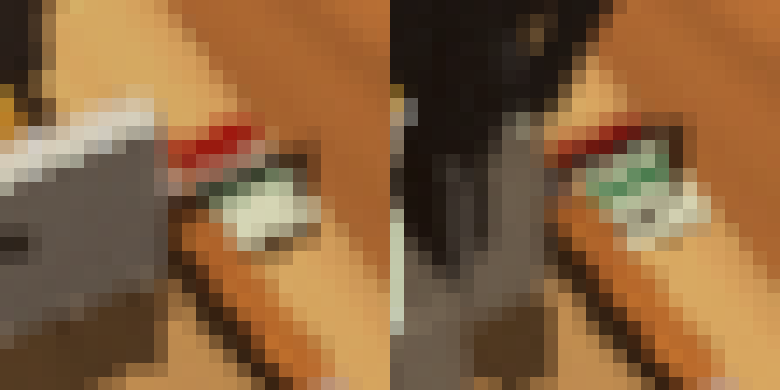

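Right crop: the dark pointer has moved from about (285,160) at rest to (270,132). That is about 30 px against 25 px per 10 mm, so about 11-12 mm of travel, in the green. This agrees with the arm's 11.3 mm and 9.6 N. I'll go about 1.5 mm deeper for centre-green, then do a final check of centring and squareness.

```bash
python3 - <<'E'
from h import *
y0=-.0345+G; yv=u(JA+90); xv=u(JA)
h=env.movel(jig(0,y0+.0353,.0327),velocity=.03,guard=9)
for _ in range(4):
    env.hold(.3); s=monitor.sense(); p=s['position'];f=s['contact_force']; print(h,round(s['clock'],2),np.round([(p-JO)@yv-y0,(p-JO)@xv,p[2],f@yv,f@xv,f[2],s['finger_gap'],abs(s['qvel']).max() if hasattr(s['qvel'],'max') else max(map(abs,s['qvel']))],4))
d=grab('side','final.png'); a=-(y0-G)-( (p-JO)@yv-y0)
im=cv2.resize(d['frame'][150:225,240:340],(800,600),interpolation=cv2.INTER_CUBIC)
oy=(p-JO)@yv-G
for x,y,z in [(-.055,.0225,.06),(-.055,.0345,.06),(-.055,.0225,0),(.055,.0225,.06),(.055,.0225,0),(-.01,-.0225,.0),(.01,-.0225,0),(-.01,-.0225,.06)]:
    q=(proj(d,jig(x,oy+y,z+.012))-[240,150]+.5)*8; cv2.circle(im,tuple(int(t) for t in q),4,(255,0,255),-1)
cv2.imwrite('pics/finalc.png',cv2.cvtColor(im,cv2.COLOR_RGB2BGR))
E
```

```text
False 14.07 [ 3.28000e-02  0.00000e+00  3.25000e-02 -1.23473e+01 -1.79000e-02
  7.88910e+00  1.96200e-01  3.50000e-03]
False 14.37 [ 3.28000e-02  0.00000e+00  3.25000e-02 -1.25222e+01 -7.76900e-01
  6.83360e+00  1.98000e-01  1.40000e-03]
False 14.67 [ 3.28000e-02  0.00000e+00  3.25000e-02 -1.18745e+01 -1.31400e-01
  5.56420e+00  2.02500e-01  2.00000e-03]
False 14.97 [ 3.28000e-02 -0.00000e+00  3.25000e-02 -1.23209e+01 -7.32800e-01
  7.22250e+00  1.99900e-01  1.20000e-03]
```

View pics/finalc.png

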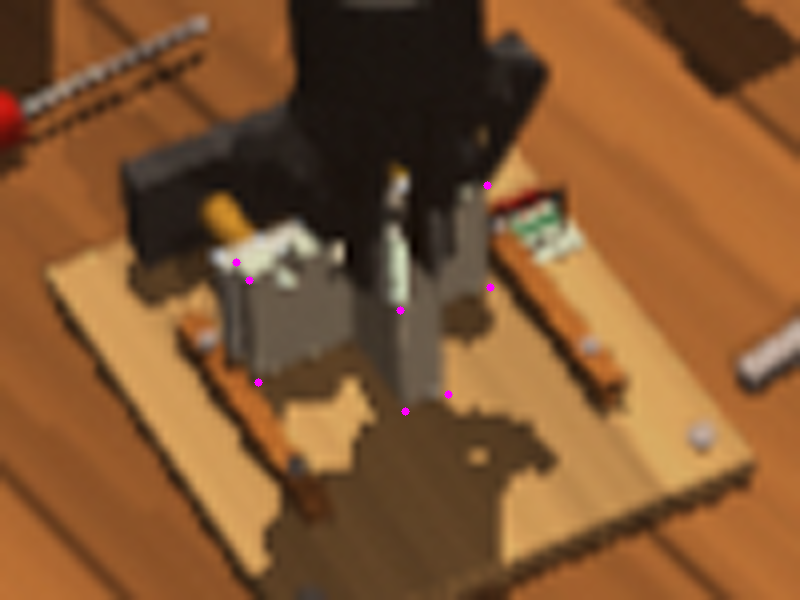

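Final view: the panel lies flat along the fence, with its bottom corner at (258,378) and the rib foot at (410,405). The predicted corners match within about 1 image pixel (about 2 mm). The comb is centred between the strips and the readings are steady. Handing in.

```bash
python3 - <<'E'
from h import *
job.hand_in(); s=monitor.sense(); print(s['clock'],s['position'],s['contact_force'])
E
```

```text
the job is handed in; nothing more can be done
the job is handed in; nothing more can be done
```

I gripped the white middle-sized comb by its rib and stood it on the jig floor between the guide strips. I then pressed it against the sprung fence and handed the job in at about 15 s, with the robot still holding and pressing.

- **Fence travel:** The arm's position puts the fence about 13 mm back, in the green zone. My last reading of the pointer itself was 11–12 mm, taken 1.5 mm before the final push.
- **Push:** The wrist sensor read a steady 12 N, including some floor friction. On its own that would mean about 17 mm of travel, or roughly 14–15 mm if I allow about 2 N for friction. So the two estimates differ by a few mm, but both are inside the limits.
- **Placing:** In the last picture, the comb's predicted corners matched to about one pixel (about 2 mm). It looked centred, square and upright, and it met the floor at the expected height. The downward force on the floor was 6–8 N.
- **Other items:** Nothing else on the bench was approached at low height. I did not measure their positions again at the end.

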